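Unlock the dosing pump by feel and give one dose into the food cup

TASK

The dosing pump held in the bench bracket is twist-locked: turn its spout anticlockwise (seen from above) and feel for the place where the head gives way when pressed. Put the translucent food cup under the spout, standing on the table, then press the pump head fully down to its stop and let it spring up again. Pump nothing out while the cup is not under the spout, do not tip the cup over, and leave the jar, the canister and the dropper bottle standing where they are.

Things in the scene. Friction and masses are not known exactly. Their poses are not given: they have to be found in the camera images.
- pump: Amber bottle with a black pump, fixed in a steel bracket. Origin at the centre of the bottle's foot, z up. Bottle 60 mm in diameter up to 106 mm; black ribbed collar 40 mm in diameter from 129 to 150 mm above the table; the pump head stands above it on a thin stem. The bracket is at its +x side: an upright 100 mm high at the bottle and a foot plate out to 80 mm from the axis.
- head_top (a point): Centre of the top of the black pump head, on the pump's vertical axis, 186.5 mm above the table with the head up. x points along the spout. The head is a round knob 29 mm in diameter and 20 mm high, to be pinched across the spout (along this point's y) or pressed on top; 16 mm of free stem lie between it and the collar.
- outlet (a point): The mouth of the spout, 81.5 mm out from the pump's axis and 161 mm above the table with the head up. The spout is a level bar 11 mm thick, its upper side 184 mm above the table.
- pump_turn (a joint): Turn of head and spout about the vertical axis, rad, growing anticlockwise seen from above; 0 to 1.75, stays where left (light friction). Starts locked, at 0 to 0.1. The lock lets the head go down only within about 0.2 rad either side of one position, which lies somewhere between 0.6 and 1.3 rad, cannot be seen and differs each time.
- pump_head (a joint): Stroke of the sprung pump head, m: 0 up, 0.014 fully down at its stop; the spring takes about 4 N at the start and 10 N at the stop. While locked, the head is blocked after 1 mm.
- cup: Empty open translucent food cup, loose, 30 g: 89 mm across the rim, 66 mm across the foot, 60 mm high. Origin at the centre of its underside, z up. It stands upright on the table to the left of the pump.
- jar: Clear rearing cup with snap lid, brown filling, 102 mm across, 73 mm high, loose; bystander behind and left of the pump. Origin at the centre of its underside.
- canister: Square clear canister with a brown lid, 68x58x113 mm, loose; bystander to the right. Origin at the centre of its underside.
- dropper: Small brown dropper bottle with a black bulb, 33 mm across, 102 mm high, loose; bystander behind and right of the pump. Origin at the centre of its underside.
There are look-alikes about, which are no part of the job. Of the things that look like the pump, the larger one is meant.

How it is judged:
On the way, in this order (a step that is already met when the one before it is completed fails the run):
1. the pump head is pressed fully down to its stop with the upright cup under the spout (value of joint pump_head above 0.0128 m and horizontal distance between outlet and cup below 0.03 m and angle between cup's own z axis and vertical below 0.1 rad), for 0.05 s.
2. the head has sprung up again (value of joint pump_head below 0.0025 m), for 0.2 s.
At the end, for the whole second after the job is handed in: Pressed to its stop (over 12.8 mm) with the cup under the spout, the head is up again (under 2.5 mm); the cup stands upright and still on the table, centre within 30 mm of the outlet seen from above; jar, canister and dropper upright within 20 mm of where they were (value of joint pump_head below 0.0025 m and horizontal distance between outlet and cup below 0.03 m and angle between each of cup, jar, canister, dropper's own z axis and vertical below 0.1 rad and height (world z) of cup below 0.005 m and linear speed of cup below 0.02 m/s); the robot touches nothing.
It fails at once if the pump is worked (stroke over 9 mm) while the cup is not under the spout (its centre more than 38 mm from the outlet, seen from above) (value of joint pump_head above 0.009 m and horizontal distance between outlet and cup above 0.038 m).
It fails at once if the cup is tipped over (angle between cup's own z axis and vertical above 0.6 rad).
It fails at once if the jar, the canister or the dropper bottle is moved by more than 20 mm (distance of any of jar, canister, dropper from where it was at the start of the episode above 0.02 m).
It also fails if it takes over 64 s, if anything falls off the work surface, if the arm or the gripper's body presses on something with over 40 N, if the wrist force passes 120 N, or if a joint passes its speed limit or range.

ROBOT

A 6-joint arm with a two-finger parallel gripper is mounted at the origin on a cart in front of the work surface, level with it; the furniture and walls round the work are solid. World frame = base frame: x ahead of the robot, y to its left, z up, the work surface at z = 0. Lengths are in m, angles in rad, forces in N, time in s.
With the tool pointing down it reaches from about 0.25 to 0.725 m from the base axis. Payload 4 kg.
Tool frame: the origin (TCP) lies on the centre line of the jaws, within the pads' length; the fingertips stand 22 mm ahead of it and the grasp point (between the pads) lies 3 mm ahead of it (bot.tip_reach is the distance from the TCP to the fingertips, in m); z points along the fingers, y is the line along which they close (so a half turn about z gives the same grasp; the last joint's range is limited). The gripper opens to 85 mm and grips with 20 to 120 N. Pads are 22 mm wide; open, the fingers measure 114 mm over their backs; the gripper's body (76 mm by 85 mm) begins 54 mm behind the grasp point. The pads swing forward as they close: fully open they stand 13 mm farther back than shut.
Start: joints at [1.289, 0.241, 0.005, 1.335, 0, 1.571], TCP at [0.139, 0.48, 0.253] pointing down, gripper open.
Joint ranges: [-2.72, 2.72], [-1.05, 1.87], [-1.09, 1.28], [-1.99, 2.15], [-1.42, 1.44], [-3.14, 3.14]. Speed limits (rad/s): [2.79, 2.79, 3.14, 3.14, 3.14, 3.14].

INTERFACE

Orientations are given as a unit quaternion [x, y, z, w].
In Python, from workcell import bot gives the robot as it stands. The module is installed in compiled form; this text tells all that it offers.
- The arm moves only by the tool apply_moves, never from a script. Its argument "commands" is a list of rows, each a list of 4 numbers: the shift along the tool's x, y, z scaled (see below), then the turn about the tool's z scaled (see below). In form: [[tx, ty, tz, roll], ...]. A call has exactly 5 rows; each row shifts and turns the commanded pose from where the row before left it, along the tool's axes as they then stand; what a row does not reach is not made up. The controller multiplies each number of a shift by 20 mm and each number of a turn by 60 degrees. A row lasts 1/12 s, in which the tool goes at most 41.7 mm and 7.16 degrees, less where a joint would pass 70% of its speed; a pose out of reach is approached as far as the arm can. A call with a number of a shift or a turn outside -1 to 1 is refused whole. A call with a gripper value outside its range is refused whole. "claw" is the closure, from 0 (fully open) to 1 (shut), set as the call begins (left out, the last holds). The fingers move at their own pace and stop on an object; the grip force is fixed at half the most. Time passes only in rows, so rows that do not move let the fingers close, or fill a call up. It gives the time, the measured TCP pose, the force, the opening and the grip force at its end, in the units of the state.
- bot.get_obs(): the state, without advancing time (a new reading comes with each control period).
- bot.camera(name): name is "scene" or "top"; returns a dict with "image" (420x560x3 uint8, blue, green, red), "camera_matrix" (3x3 intrinsics, pixels), "R" (3x3) and "t" (3): a world point X has camera coordinates R X + t. Camera axes: x right, y down, z forward; pixel columns grow to the right and rows downward; lengths in m; the calibration is good to about 2 mm. A picture is of the moment at which its call begins. There is no depth.
- bot.job_done(): hands the job in; it is judged then, once.
The state is a dict: "clock": time; "joint_pos": joint angles; "joint_vel": joint speeds; "tau": joint torques, N m; "eef_pos": TCP position; "tool_rot": TCP orientation; "ft_force": force on the tool from outside, world axes, zero at the start; "ft_torque": the same for the moment, N m; "grip_width": finger opening in m; "grasp_force": force on a finger pad.
Only numpy, scipy, OpenCV 4.12 (cv2) and the standard library are available. Lean on these libraries where they do the work, as an engineer would, in place of code of your own. Each camera call takes 0.05 s, during which the arm holds its last target. There are 200 camera calls.

## Working session

There is one attempt and no reset: what is moved stays moved. The work goes in short steps, Python scripts to look and compute and a tool call to move; the robot and the scene stay as the last step left them, time stands still between calls to the robot, and variables do not carry over. Pictures are saved under pics/ and viewed, at most 13 in all, crops included, and the job is handed in when it is done.

Besides the shell and the picture viewer there is one more tool, called after "Request:" in YAML: its name, and indented under it one key for each argument. apply_moves: Moves the arm, as the interface text tells. Shifts and turns lie within -1 to 1; 1 stands for 20 mm of shift or 60 degrees of turn. Its arguments: {"type":"object","properties":{"commands":{"type":"array","items":{"type":"array","items":{"type":"number","minimum":-1,"maximum":1}}},"claw":{"type":"number"}},"required":["commands"]}

```bash
mkdir -p pics; cat > h.py <<'E'
import numpy as np, cv2
from workcell import bot
def cam(n): return bot.camera(n)
def proj(c,X):
    p=c["camera_matrix"]@(c["R"]@np.array(X,float)+c["t"]); return p[:2]/p[2]
def ray(c,u,v):
    d=c["R"].T@np.linalg.inv(c["camera_matrix"])@np.array([u,v,1.]); o=-c["R"].T@c["t"]; return o,d
def onz(c,u,v,z):
    o,d=ray(c,u,v); return o+d*(z-o[2])/d[2]
E
python3 - <<'E'
from h import *
for n in("scene","top"):
    c=cam(n); cv2.imwrite(f"pics/{n}0.png",c["image"])
    print(n,-c["R"].T@c["t"],c["R"][2]); np.savez(f"{n}0.npz",**{k:np.array(v) for k,v in c.items()})
o=bot.get_obs(); print(o["eef_pos"],o["tool_rot"],o["clock"],o["grip_width"],bot.tip_reach)
E
```

```text
scene [-0.12421245 -0.62698382  0.71304469] [ 0.66638944  0.52665397 -0.52778852]
top [ 0.4802618  -0.00702856  1.01162362] [ 0.14303569 -0.0166999  -0.98957663]
[0.13891271 0.47977594 0.25250329] [ 1.40455764e-01  9.90086507e-01 -9.34131507e-04 -1.20202516e-04] 0.1 0.08531553079086769 0.022
```

View pics/scene0.png

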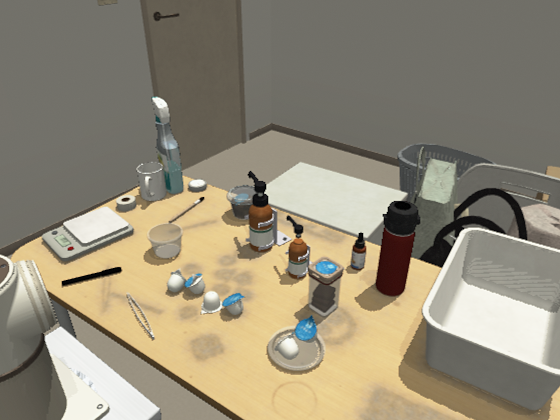

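View pics/top0.png

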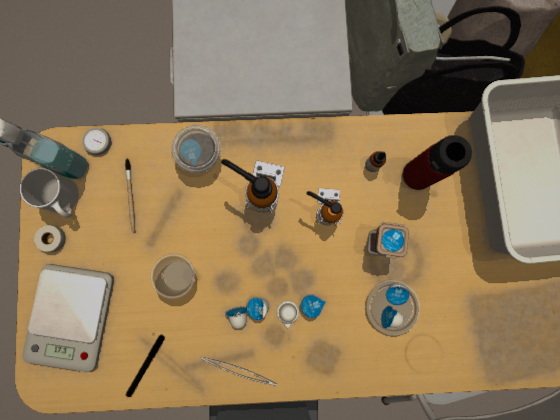

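The top view has +x up and +y to the left. Candidates:
- **Pump:** large amber pump at top (262,187), scene (261,215). The small look-alike is at top (331,210), scene (298,250).
- **Cup:** translucent cup at top (174,278), scene (166,240). Other round containers are the lidded jar at top (196,150), the mug (45,190) and the bowl (392,307).

I choose the larger pump and the open cup at (174,278), and will check both in one crop.

```bash
python3 - <<'E'
from h import *
T=dict(np.load("top0.npz")); S=dict(np.load("scene0.npz"))
a=cv2.resize(T["image"][140:310,140:340],None,fx=3,fy=3,interpolation=cv2.INTER_CUBIC)
b=cv2.resize(S["image"][165:265,220:280],None,fx=3,fy=3,interpolation=cv2.INTER_CUBIC)
im=np.zeros((510,790,3),np.uint8); im[:,:600]=a; im[:300,605:785]=b
cv2.imwrite("pics/crop.png",im)
# dark mask of pump head and spout
g=T["image"].max(2); m=(g<45).astype(np.uint8); m[:,:215]=0;m[:,285:]=0;m[:150]=0;m[215:]=0
n,l,st,ce=cv2.connectedComponentsWithStats(m); i=1+st[1:,4].argmax(); print(st[i],ce[i])
dt=cv2.distanceTransform((l==i).astype(np.uint8),cv2.DIST_L2,5); v,u=np.unravel_index(dt.argmax(),dt.shape); print("knob",u,v,dt.max(),onz(T,u,v,.1865))
ys,xs=np.where(l==i); k=xs.argsort()[:8]; print("tip",xs[k].mean(),ys[k].mean(),onz(T,xs[k].mean(),ys[k].mean(),.1785))
g=S["image"].max(2); m=(g<45).astype(np.uint8); m[:,:240]=0;m[:,275:]=0;m[:165]=0;m[210:]=0
ys,xs=np.where(m); print("scene",xs.min(),xs.max(),ys.min(),ys.max())
for z in(.06,0): print("cup",z,onz(T,174,278,z),onz(T,175,275,z))
for n,u,v,z in(("jar",196,149,.073),("drop",378,158,.102),("can",392,240,.113)): print(n,onz(T,u,v,z))
E
```

```text
[222 160  50  39 410] [251.5804878  181.29756098]
knob 261 194 4.9968996 [0.60766156 0.00694479 0.1865    ]
tip 222.5 161.5 [0.66721308 0.07725264 0.1785    ]
scene 248 267 171 206
cup 0.06 [0.4565423  0.17891518 0.06      ] [0.46242974 0.1771801  0.06      ]
cup 0 [0.45504679 0.19063896 0.        ] [0.46130543 0.18879448 0.        ]
jar [0.71610584 0.14241665 0.073     ]
drop [ 0.695833   -0.22214707  0.102     ]
can [ 0.53339933 -0.24306485  0.113     ]
```

View pics/crop.png

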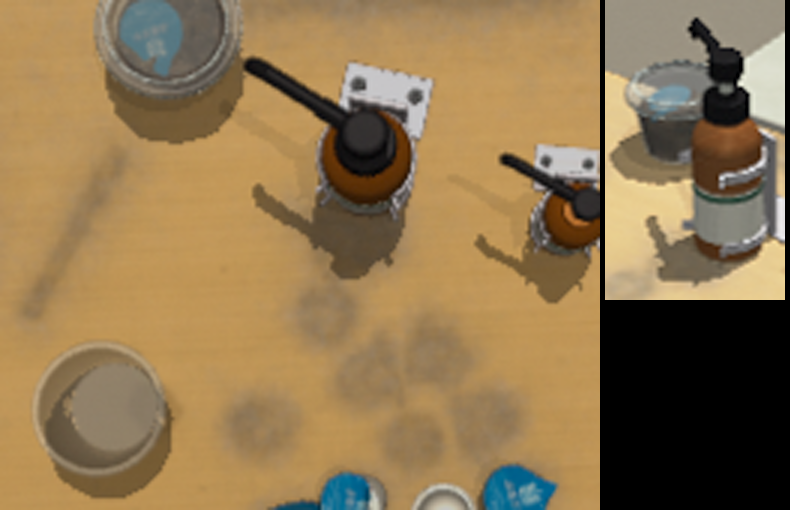

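The crop shows the large pump with its knob at top px (261.5,184.5), spout tip at (222.5,161.3), and the bracket plate on the +x side. The open empty cup's rim centre is at (173.8,276.3), about 44 px across. Choice confirmed; next I compute positions.

```bash
python3 - <<'E'
from h import *
T=dict(np.load("top0.npz")); S=dict(np.load("scene0.npz"))
def tri(p,q):
    P=[c["camera_matrix"]@np.c_[c["R"],c["t"]] for c in(T,S)]
    X=cv2.triangulatePoints(P[0],P[1],np.array(p,float).reshape(2,1),np.array(q,float).reshape(2,1)); return (X[:3]/X[3]).ravel()
print("head tri",tri((261.5,184.5),(260,182.3)))
h=onz(T,261.5,184.5,.1865); t=onz(T,222.5,161.3,.1785)
print("head",h,"tip",t,"len",np.hypot(*(t-h)[:2]),"ang",np.arctan2(*(t-h)[1::-1]))
print("knob px check",proj(S,h),"collar radius px",)
r=onz(T,173.8,276.3,.06);print("rim",r,"diam",np.hypot(*(onz(T,151.7,276.3,.06)-onz(T,196,276.3,.06))[:2]))
# scene: rim pixels
print("rim in scene",proj(S,r),"foot",proj(S,[r[0],r[1],0]))
a=S["image"][215:268,140:195]; cv2.imwrite("pics/cups.png",cv2.resize(a,None,fx=8,fy=8,interpolation=cv2.INTER_CUBIC))
E
```

```text
head tri [0.62500509 0.00562454 0.18852383]
head [0.62472006 0.00631146 0.1865    ] tip [0.66758108 0.07726238 0.1785    ] len 0.08289210222841419 ang 1.0273720026797546
knob px check [259.32899056 183.06280062] collar radius px
rim [0.45986244 0.17944678 0.06      ] diam 0.0875086563373155
rim in scene [164.89856795 232.19986073] foot [167.84359858 251.50003855]
```

View pics/cups.png

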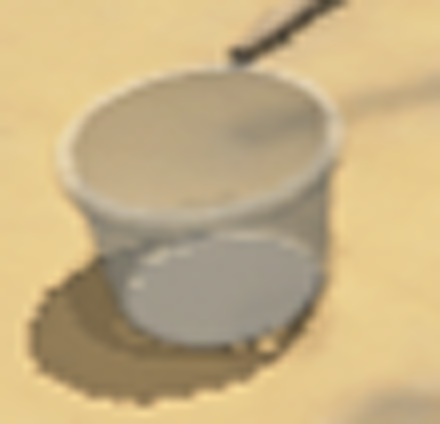

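Scene crop: rim centre at px (165,233), matching the predicted (164.9,232.2), so the cup is at about (0.459,0.179). The pump head is at (0.625,0.006), height checked by triangulation (0.1885 vs 0.1865). The spout direction is 1.03 rad and its length 83 mm, as it must be. Now I move above the head.

Request:
apply_moves:
  commands:
    - [-1, -0.53, 0, 0]
    - [-1, -0.53, 0, 0]
    - [-1, -0.53, 0, 0]
    - [-1, -0.53, 0, 0]
    - [-1, -0.53, 0, 0]
  claw: 0

```text
clock: 0.52
eef_pos: [0.2208, 0.4005, 0.2528]
tool_rot: [0.14, 0.99, -0.001, -0.0]
ft_force: [0.6, -0.2, -0.6]
grip_width: 0.0854
grasp_force: 0.0
```

Request:
apply_moves:
  commands:
    - [-1, -0.53, 0, 0]
    - [-1, -0.53, 0, 0]
    - [-1, -0.53, 0, 0]
    - [-1, -0.53, 0, 0]
    - [-1, -0.53, 0, 0]

```text
clock: 0.93
eef_pos: [0.3021, 0.3218, 0.2529]
tool_rot: [0.14, 0.99, -0.0, -0.0]
ft_force: [0.7, -0.1, 0.7]
grip_width: 0.0854
grasp_force: 0.0
```

Request:
apply_moves:
  commands:
    - [-1, -0.53, 0, 0]
    - [-1, -0.53, 0, 0]
    - [-1, -0.53, 0, 0]
    - [-1, -0.53, 0, 0]
    - [-1, -0.53, 0, 0]

```text
clock: 1.35
eef_pos: [0.3834, 0.2431, 0.2529]
tool_rot: [0.14, 0.99, -0.0, -0.0]
ft_force: [0.3, -1.0, 0.3]
grip_width: 0.0854
grasp_force: 0.0
```

Request:
apply_moves:
  commands:
    - [-1, -0.53, 0, 0]
    - [-1, -0.53, 0, 0]
    - [-1, -0.53, 0, 0]
    - [-1, -0.53, 0, 0]
    - [-1, -0.53, 0, 0]

```text
clock: 1.77
eef_pos: [0.4647, 0.1644, 0.2528]
tool_rot: [0.14, 0.99, -0.0, -0.0]
ft_force: [-0.5, -0.1, -0.2]
grip_width: 0.0851
grasp_force: 0.0
```

Request:
apply_moves:
  commands:
    - [-1, -0.53, 0, 0]
    - [-1, -0.53, 0, 0]
    - [-1, -0.53, 0, 0]
    - [-1, -0.53, 0, 0]
    - [-1, -0.53, 0, 0]

```text
clock: 2.18
eef_pos: [0.546, 0.0857, 0.2527]
tool_rot: [0.14, 0.99, -0.0, -0.001]
ft_force: [0.3, 0.8, -0.4]
grip_width: 0.0856
grasp_force: 0.0
```

Request:
apply_moves:
  commands:
    - [-1, -0.53, 0, 0]
    - [-1, -0.53, 0, 0]
    - [-1, -0.53, 0, 0]
    - [-1, -0.53, 0, 0]
    - [-0.9, -0.53, 0, 0]

```text
clock: 2.6
eef_pos: [0.6256, 0.0076, 0.2525]
tool_rot: [0.141, 0.99, -0.0, -0.001]
ft_force: [-0.1, -0.1, -0.1]
grip_width: 0.0855
grasp_force: 0.0
```

Request:
apply_moves:
  commands:
    - [0, 0, 0, 0.116]
    - [0, 0, 0, 0.116]
    - [0, 0, 0, 0.116]
    - [0, 0, 0, 0.116]
    - [0, 0, 0, 0.116]

```text
clock: 3.02
eef_pos: [0.6248, 0.0084, 0.2524]
tool_rot: [0.433, 0.901, -0.0, -0.001]
ft_force: [-0.8, 0.0, 0.1]
grip_width: 0.0851
grasp_force: 0.0
```

Request:
apply_moves:
  commands:
    - [0, 0, 0, 0.116]
    - [0, 0, 0, 0.116]
    - [0, 0, 0, 0.116]
    - [0, 0, 0, 0.116]
    - [0, 0, 0, 0.116]

```text
clock: 3.43
eef_pos: [0.6247, 0.0085, 0.2525]
tool_rot: [0.683, 0.731, -0.001, -0.001]
ft_force: [0.0, 0.1, -0.1]
grip_width: 0.0854
grasp_force: 0.0
```

Request:
apply_moves:
  commands:
    - [0, 0, 0, 0.116]
    - [0, 0, 0, 0.116]
    - [0, 0, 0, 0.116]
    - [0, 0, 0, 0.116]
    - [0, 0, 0, 0.116]

```text
clock: 3.85
eef_pos: [0.6247, 0.0085, 0.2525]
tool_rot: [0.87, 0.493, -0.001, -0.0]
ft_force: [-0.3, -0.4, 0.1]
grip_width: 0.0852
grasp_force: 0.0
```

```bash
cat >> h.py <<'E'
from scipy.spatial.transform import Rotation as Ro
def yaw(o):
    y=Ro.from_quat(o["tool_rot"]).as_matrix()[:,1]; return np.arctan2(y[1],y[0])
def go(x,y,z,yw=None):
    o=bot.get_obs(); R=Ro.from_quat(o["tool_rot"]).as_matrix()
    d=R.T@(np.array([x,y,z])-o["eef_pos"])/.02
    print("t",round(o["clock"],2),"pos",o["eef_pos"].round(4),"yaw",yaw(o).round(3),"F",np.round(o["ft_force"],1),"w",round(o["grip_width"],4),"g",np.round(o["grasp_force"],1))
    print("units",d.round(2),"roll",None if yw is None else round((((yaw(o)-yw)+np.pi/2)%np.pi-np.pi/2)/np.radians(60),3),"j",np.round(o["joint_pos"],2))
E
python3 -c "
from h import *
go(.6247,.0063,.185,1.03-np.pi/2)"
```

```text
t 3.85 pos [0.6247 0.0085 0.2525] yaw -0.539 F [-0.3 -0.4  0.1] w 0.0852 g 0.0
units [-0.09  0.06  3.38] roll 0.002 j [ 0.01  0.5   0.38  1.45 -0.    2.12]
```

Request:
apply_moves:
  commands:
    - [-0.09, 0.06, 0.5, 0]
    - [0, 0, 1, 0]
    - [0, 0, 1, 0]
    - [0, 0, 1, 0]
    - [0, 0, 0, 0]

```text
clock: 4.27
eef_pos: [0.6218, 0.0061, 0.1773]
tool_rot: [0.868, 0.497, -0.004, -0.002]
ft_force: [-1.1, -0.5, 0.5]
grip_width: 0.0855
grasp_force: 0.0
```

Request:
apply_moves:
  commands:
    - [0, 0, 0, 0]
    - [0, 0, 0, 0]
    - [0, 0, 0, 0]
    - [0, 0, 0, 0]
    - [0, 0, 0, 0]
  claw: 1

```text
clock: 4.68
eef_pos: [0.6266, 0.006, 0.185]
tool_rot: [0.868, 0.496, 0.002, 0.002]
ft_force: [-2.2, 0.3, 4.2]
grip_width: 0.0273
grasp_force: 59.1
```

Request:
apply_moves:
  commands:
    - [0, 0, 0, 0]
    - [0, 0, 0, 0]
    - [0, 0, 0, 0]
    - [0, 0, 0, 0]
    - [0, 0, 0, 0]

```text
clock: 5.1
eef_pos: [0.6265, 0.006, 0.1843]
tool_rot: [0.868, 0.496, 0.001, 0.001]
ft_force: [4.5, -2.8, 5.9]
grip_width: 0.0271
grasp_force: 58.9
```

Request:
apply_moves:
  commands:
    - [0, 0, 0, -0.119]
    - [0, 0, 0, -0.119]
    - [0, 0, 0, -0.119]
    - [0, 0, 0, -0.119]
    - [0, 0, 0, -0.119]

```text
clock: 5.52
eef_pos: [0.6268, 0.0059, 0.1843]
tool_rot: [0.673, 0.74, 0.001, 0.002]
ft_force: [5.5, -2.8, 4.8]
grip_width: 0.0275
grasp_force: 58.9
```

Request:
apply_moves:
  commands:
    - [0, 0, 0, 0]
    - [0, 0, 0, 0]
    - [0, 0, 0, 0]
    - [0, 0, 0, 0]
    - [0, 0, 0, 0]

```text
clock: 5.93
eef_pos: [0.6268, 0.0059, 0.1843]
tool_rot: [0.675, 0.738, 0.001, 0.002]
ft_force: [5.1, -2.0, 5.0]
grip_width: 0.0275
grasp_force: 58.9
```

```bash
python3 -c "
from h import *
go(.6247,.0063,.1825)
a=cam('top'); b=cam('scene')
p=lambda c,u,v:cv2.resize(c['image'][v:v+130,u:u+130],None,fx=3,fy=3)
cv2.imwrite('pics/a1.png',np.hstack([p(a,190,120),p(b,195,130)]))"
```

```text
t 5.93 pos [0.6268 0.0059 0.1843] yaw 0.09 F [ 5.1 -2.   5. ] w 0.0275 g 58.9
units [ 0.03 -0.1   0.09] roll None j [ 0.01  0.52  0.24  1.29 -0.    1.49]
```

View pics/a1.png

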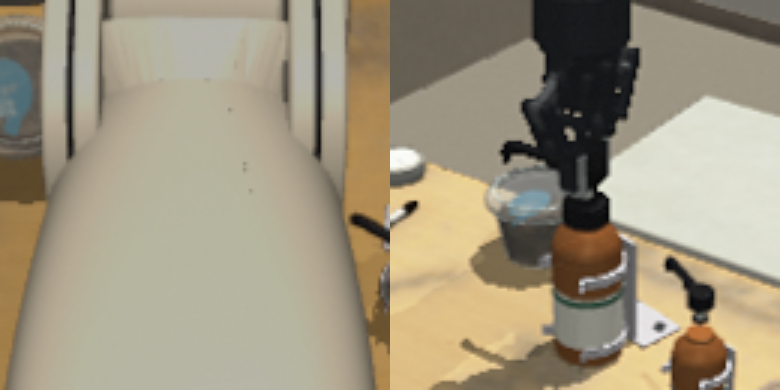

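The crop shows the spout turned along with the gripper, its mouth at scene px (232,180). Next I probe by pressing 4 mm and coming back up.

Request:
apply_moves:
  commands:
    - [0, 0, 0.1, 0]
    - [0, 0, 0.1, 0]
    - [0, 0, 0, 0]
    - [0, 0, 0, 0]
    - [0, 0, 0, 0]

```text
clock: 6.45
eef_pos: [0.6269, 0.0058, 0.1837]
tool_rot: [0.675, 0.738, 0.002, 0.003]
ft_force: [-0.5, -2.9, 18.2]
grip_width: 0.0274
grasp_force: 60.1
```

Locked here: 18 N with only 0.6 mm of travel. I keep this light press on and turn further in small steps.

Request:
apply_moves:
  commands:
    - [0, 0, 0, -0.024]
    - [0, 0, 0, -0.024]
    - [0, 0, 0, -0.024]
    - [0, 0, 0, -0.024]
    - [0, 0, 0, -0.024]

```text
clock: 6.87
eef_pos: [0.6269, 0.0058, 0.1836]
tool_rot: [0.627, 0.779, 0.002, 0.003]
ft_force: [-2.3, -3.1, 17.6]
grip_width: 0.0273
grasp_force: 60.1
```

Request:
apply_moves:
  commands:
    - [0, 0, 0, -0.024]
    - [0, 0, 0, -0.024]
    - [0, 0, 0, -0.024]
    - [0, 0, 0, -0.024]
    - [0, 0, 0, -0.024]

```text
clock: 7.28
eef_pos: [0.627, 0.0059, 0.1831]
tool_rot: [0.576, 0.817, 0.002, 0.003]
ft_force: [1.7, -3.0, 13.3]
grip_width: 0.0272
grasp_force: 59.7
```

Request:
apply_moves:
  commands:
    - [0, 0, 0, -0.024]
    - [0, 0, 0, -0.024]
    - [0, 0, 0, -0.024]
    - [0, 0, 0, -0.024]
    - [0, 0, 0, -0.024]

```text
clock: 7.7
eef_pos: [0.627, 0.0059, 0.1808]
tool_rot: [0.524, 0.852, 0.001, 0.002]
ft_force: [5.0, -2.3, 6.2]
grip_width: 0.0272
grasp_force: 59.4
```

The head gave way: z dropped to 0.1808 and the force fell to 6 N. I turn about 0.1 rad further toward the centre of the window, then ease up.

Request:
apply_moves:
  commands:
    - [0, 0, 0, -0.024]
    - [0, 0, 0, -0.024]
    - [0, 0, 0, -0.024]
    - [0, 0, 0, -0.024]
    - [0, 0, 0, 0]

```text
clock: 8.12
eef_pos: [0.627, 0.006, 0.1807]
tool_rot: [0.481, 0.877, 0.001, 0.002]
ft_force: [5.3, -2.1, 6.8]
grip_width: 0.0271
grasp_force: 59.4
```

Request:
apply_moves:
  commands:
    - [0, 0, -0.15, 0]
    - [0, 0, -0.15, 0]
    - [0, 0, 0, 0]
    - [0, 0, 0, 0]
    - [0, 0, 0, 0]

```text
clock: 8.53
eef_pos: [0.627, 0.006, 0.1854]
tool_rot: [0.481, 0.877, 0.001, 0.002]
ft_force: [7.8, -2.0, 1.6]
grip_width: 0.0274
grasp_force: 62.6
```

```bash
python3 -c "
from h import *
go(.6247,.0063,.1825)"
```

```text
t 8.53 pos [0.627  0.006  0.1854] yaw 0.567 F [ 7.8 -2.   1.6] w 0.0274 g 62.6
units [ 0.07 -0.09  0.14] roll None j [ 0.01  0.52  0.25  1.29 -0.    1.01]
```

Request:
apply_moves:
  commands:
    - [0, 0, 0, 0]
    - [0, 0, 0, 0]
    - [0, 0, 0, 0]
    - [0, 0, 0, 0]
    - [0, 0, 0, 0]
  claw: 0.1

```text
clock: 8.95
eef_pos: [0.6244, 0.0066, 0.1847]
tool_rot: [0.481, 0.877, -0.0, -0.001]
ft_force: [0.5, -0.0, 0.3]
grip_width: 0.0769
grasp_force: 0.0
```

Request:
apply_moves:
  commands:
    - [0, 0, -0.5, 0]
    - [0, 0, -1, 0]
    - [0, 0, -1, 0]
    - [0, 0, -1, 0]
    - [0, 0, -0.5, 0]

```text
clock: 9.37
eef_pos: [0.626, 0.0065, 0.2691]
tool_rot: [0.481, 0.877, 0.001, 0.002]
ft_force: [0.3, 0.5, 0.3]
grip_width: 0.0767
grasp_force: 0.0
```

```bash
python3 -c "
from h import *
go(.436,.215,.2,2.138)"
```

```text
t 9.37 pos [0.626  0.0065 0.2691] yaw 0.568 F [0.3 0.5 0.3] w 0.0767 g 0.0
units [13.91 -2.42  3.41] roll -1.5 j [0.01 0.49 0.41 1.49 0.   1.01]
```

Request:
apply_moves:
  commands:
    - [0.93, -0.16, 0, 0]
    - [0.93, -0.16, 0, 0]
    - [0.93, -0.16, 0, 0]
    - [0.93, -0.16, 0, 0]
    - [0.93, -0.16, 0, 0]
  claw: 0.5

```text
clock: 9.78
eef_pos: [0.5608, 0.0767, 0.2655]
tool_rot: [0.481, 0.877, 0.0, -0.0]
ft_force: [0.7, 0.3, 0.5]
grip_width: 0.0427
grasp_force: 0.0
```

Request:
apply_moves:
  commands:
    - [0.93, -0.16, 0, 0]
    - [0.93, -0.16, 0, 0]
    - [0.93, -0.16, 0, 0]
    - [0.93, -0.16, 0, 0]
    - [0.93, -0.16, 0, 0]

```text
clock: 10.2
eef_pos: [0.4973, 0.1466, 0.2655]
tool_rot: [0.481, 0.877, 0.0, -0.0]
ft_force: [-0.4, 0.9, -0.3]
grip_width: 0.0426
grasp_force: 0.0
```

Request:
apply_moves:
  commands:
    - [0.93, -0.16, 0, 0]
    - [0.93, -0.16, 0.2, 0]
    - [0.93, -0.16, 0.7, 0]
    - [0.93, -0.16, 1, 0]
    - [0.93, -0.16, 1, 0]

```text
clock: 10.62
eef_pos: [0.4344, 0.2167, 0.2076]
tool_rot: [0.481, 0.877, 0.001, 0.001]
ft_force: [-0.0, 0.1, -1.6]
grip_width: 0.0427
grasp_force: 0.0
```

Request:
apply_moves:
  commands:
    - [0, 0, 0, -0.1]
    - [0, 0, 0, -0.1]
    - [0, 0, 0, -0.1]
    - [0, 0, 0, -0.1]
    - [0, 0, 0, -0.1]

```text
clock: 11.03
eef_pos: [0.4345, 0.2159, 0.2075]
tool_rot: [0.235, 0.972, -0.0, -0.0]
ft_force: [0.5, -0.2, 0.6]
grip_width: 0.0426
grasp_force: 0.0
```

Request:
apply_moves:
  commands:
    - [0, 0, 0, -0.1]
    - [0, 0, 0, -0.1]
    - [0, 0, 0, -0.1]
    - [0, 0, 0, -0.1]
    - [0, 0, 0, -0.1]

```text
clock: 11.45
eef_pos: [0.4345, 0.2158, 0.2076]
tool_rot: [-0.025, 1.0, 0.0, -0.0]
ft_force: [0.4, -0.1, -0.2]
grip_width: 0.0426
grasp_force: 0.0
```

Request:
apply_moves:
  commands:
    - [0, 0, 0, -0.1]
    - [0, 0, 0, -0.1]
    - [0, 0, 0, -0.1]
    - [0, 0, 0, -0.1]
    - [0, 0, 0, -0.1]

```text
clock: 11.87
eef_pos: [0.4346, 0.2158, 0.2076]
tool_rot: [-0.282, 0.959, 0.0, -0.0]
ft_force: [0.1, 0.3, -0.5]
grip_width: 0.0428
grasp_force: 0.0
```

```bash
python3 - <<'E'
from h import *
go(.436,.215,.067,2.138)
T=cam("top");S=cam("scene")
g=T["image"].max(2); m=(g<45).astype(np.uint8); m[:,:205]=0;m[:,285:]=0;m[:150]=0;m[250:]=0
n,l,st,ce=cv2.connectedComponentsWithStats(m); i=1+st[1:,4].argmax(); print(st[i],ce[i])
ys,xs=np.where(l==i); k=xs.argsort()[:8]; t=onz(T,xs[k].mean(),ys[k].mean(),.1785); h=np.array([.6247,.0063])
print("tip",t,"ang",np.arctan2(t[1]-h[1],t[0]-h[0]),np.hypot(*(t[:2]-h)))
print(proj(T,[.459,.179,.06]),proj(S,[.436,.215,.06]))
p=lambda c,u,v,s=130:cv2.resize(c['image'][v:v+s,u:u+s],(390,390))
cv2.imwrite('pics/a2.png',np.hstack([p(T,130,160,160),p(S,110,150)]))
E
```

```text
t 11.87 pos [0.4346 0.2158 0.2076] yaw 2.143 F [ 0.1  0.3 -0.5] w 0.0428 g 0.0
units [-0.04 -0.07  7.03] roll 0.005 j [ 0.46  0.24 -0.12  1.21  0.   -0.11]
[221 175  51  36 396] [250.2020202 193.8459596]
tip [0.58351756 0.07680944 0.1785    ] ang 2.0994202193196414 0.08165521597034191
[174.00816777 276.74296264] [148.13486598 231.51164965]
```

View pics/a2.png

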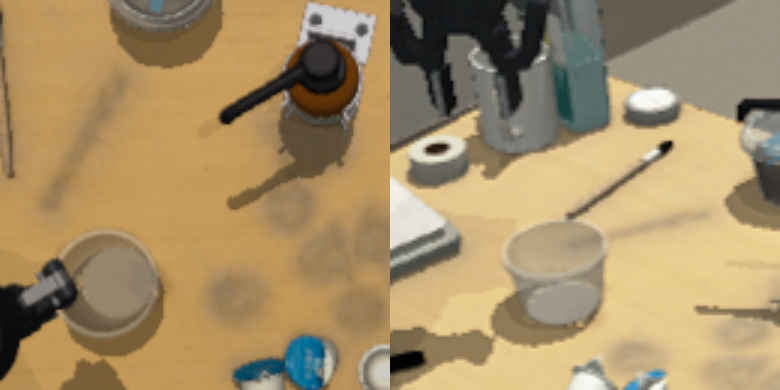

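The picture shows the spout tip at top px (221,208), giving the outlet at about (0.582,0.076). The cup rim is unmoved at (174.3,276.5). I descend over the far wall and pinch it.

Request:
apply_moves:
  commands:
    - [-0.04, -0.07, 1, 0]
    - [0, 0, 1, 0]
    - [0, 0, 1, 0]
    - [0, 0, 1, 0]
    - [0, 0, 0.5, 0]

```text
clock: 12.38
eef_pos: [0.4348, 0.2144, 0.1152]
tool_rot: [-0.279, 0.96, -0.0, -0.002]
ft_force: [-0.4, 0.3, -0.2]
grip_width: 0.0425
grasp_force: 0.0
```

Request:
apply_moves:
  commands:
    - [0, 0, 1, 0]
    - [0, 0, 1, 0]
    - [0, 0, 0.53, 0]
    - [0, 0, 0, 0]
    - [0, 0, 0, 0]

```text
clock: 12.8
eef_pos: [0.4359, 0.215, 0.0667]
tool_rot: [-0.279, 0.96, -0.0, -0.001]
ft_force: [0.3, 0.4, 0.9]
grip_width: 0.0429
grasp_force: 0.0
```

Request:
apply_moves:
  commands:
    - [0, 0, 0, 0]
    - [0, 0, 0, 0]
    - [0, 0, 0, 0]
    - [0, 0, 0, 0]
    - [0, 0, 0, 0]
  claw: 1

```text
clock: 13.22
eef_pos: [0.4374, 0.2153, 0.0681]
tool_rot: [-0.28, 0.96, -0.0, 0.002]
ft_force: [0.5, -1.2, 6.1]
grip_width: 0.0049
grasp_force: 57.9
```

```bash
python3 - <<'E'
from h import *
go(.436,.215,.067,2.138)
T=cam("top");S=cam("scene")
p=lambda c,u,v,s=130:cv2.resize(c['image'][v:v+s,u:u+s],(390,390))
cv2.imwrite('pics/a3.png',np.hstack([p(T,130,200,130),p(S,120,180,100)]))
E
```

```text
t 13.22 pos [0.4374 0.2153 0.0681] yaw 2.138 F [ 0.5 -1.2  6.1] w 0.0049 g 57.9
units [0.07 0.02 0.06] roll -0.0 j [ 0.46  0.38 -0.33  0.86 -0.   -0.11]
```

View pics/a3.png

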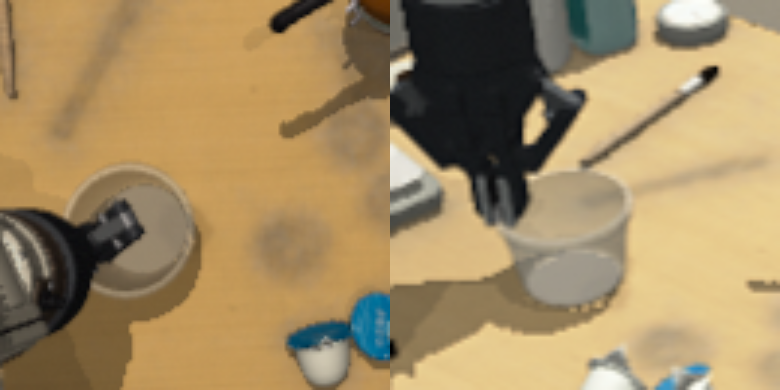

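The rim is pinched: 58 N at a 4.9 mm opening, cup level, rim centre at top px (174,277). I lift it and carry it toward the outlet, aiming the centre about 15 mm outward so the gripper body clears the spout.

Request:
apply_moves:
  commands:
    - [0, 0, -0.4, 0]
    - [0, 0, -0.4, 0]
    - [0, 0, 0, 0]
    - [0, 0, 0, 0]
    - [0, 0, 0, 0]

```text
clock: 13.73
eef_pos: [0.436, 0.2151, 0.0827]
tool_rot: [-0.28, 0.96, 0.0, -0.0]
ft_force: [0.7, 0.1, -1.5]
grip_width: 0.0048
grasp_force: 58.8
```

Request:
apply_moves:
  commands:
    - [-0.24, -0.69, 0, 0]
    - [-0.24, -0.69, 0, 0]
    - [-0.24, -0.69, 0, 0]
    - [-0.24, -0.69, 0, 0]
    - [-0.24, -0.69, 0, 0]

```text
clock: 14.15
eef_pos: [0.4938, 0.1691, 0.0823]
tool_rot: [-0.28, 0.96, 0.0, -0.001]
ft_force: [-0.9, 0.4, 0.3]
grip_width: 0.0049
grasp_force: 58.9
```

Request:
apply_moves:
  commands:
    - [-0.24, -0.69, 0, 0]
    - [-0.24, -0.69, 0, 0]
    - [-0.24, -0.69, 0, 0]
    - [0, 0, 0, 0]
    - [0, 0, 0, 0]

```text
clock: 14.57
eef_pos: [0.5285, 0.1419, 0.0825]
tool_rot: [-0.279, 0.96, 0.0, -0.0]
ft_force: [-1.0, 0.3, -0.4]
grip_width: 0.0053
grasp_force: 58.9
```

```bash
python3 - <<'E'
from h import *
go(.5515,.1245,.067,2.138)
T=cam("top");S=cam("scene")
p=lambda c,u,v,s=130:cv2.resize(c['image'][v:v+s,u:u+s],(390,390))
cv2.imwrite('pics/a4.png',np.hstack([p(T,165,150,130),p(S,170,150,130)]))
E
```

```text
t 14.57 pos [0.5285 0.1419 0.0825] yaw 2.137 F [-1.   0.3 -0.4] w 0.0053 g 58.9
units [-0.5  -1.35  0.78] roll -0.001 j [ 0.26  0.46 -0.14  0.97  0.   -0.3 ]
```

View pics/a4.png

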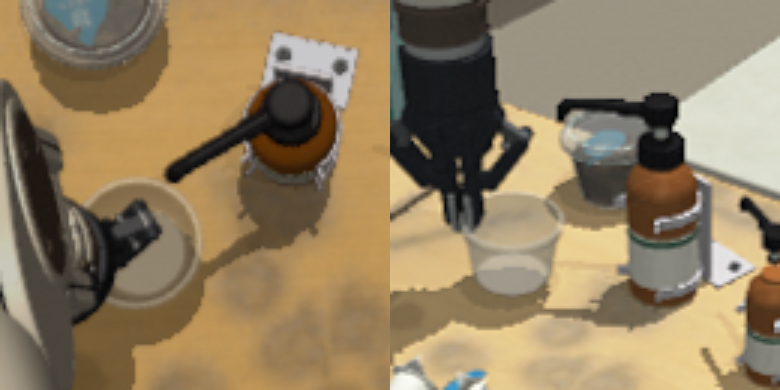

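The picture shows the cup carried level with its rim centre at top px (211,231), the spout tip at (223,207), and about 40 mm between gripper and spout. I go on and set it down.

Request:
apply_moves:
  commands:
    - [-0.17, -0.45, 0, 0]
    - [-0.17, -0.45, 0, 0]
    - [-0.16, -0.45, 0, 0]
    - [0, 0, 0, 0]
    - [0, 0, 0, 0]

```text
clock: 15.08
eef_pos: [0.5514, 0.1248, 0.0827]
tool_rot: [-0.279, 0.96, 0.0, 0.0]
ft_force: [0.4, 0.4, 0.0]
grip_width: 0.005
grasp_force: 58.9
```

Request:
apply_moves:
  commands:
    - [0, 0, 0.3, 0]
    - [0, 0, 0.3, 0]
    - [0, 0, 0.15, 0]
    - [0, 0, 0, 0]
    - [0, 0, 0, 0]

```text
clock: 15.5
eef_pos: [0.5505, 0.1268, 0.0687]
tool_rot: [-0.281, 0.96, 0.001, 0.001]
ft_force: [-3.4, 4.1, 8.4]
grip_width: 0.0052
grasp_force: 66.5
```

```bash
python3 - <<'E'
from h import *
go(.5515,.1245,.067,2.138)
T=cam("top");S=cam("scene")
p=lambda c,u,v,s=130:cv2.resize(c['image'][v:v+s,u:u+s],(390,390))
cv2.imwrite('pics/a5.png',np.hstack([p(T,165,150,130),p(S,170,150,130)]))
E
```

```text
t 15.5 pos [0.5505 0.1268 0.0687] yaw 2.14 F [-3.4  4.1  8.4] w 0.0052 g 66.5
units [ 0.02 -0.12  0.08] roll 0.002 j [ 0.23  0.51 -0.11  0.95  0.   -0.34]
```

View pics/a5.png

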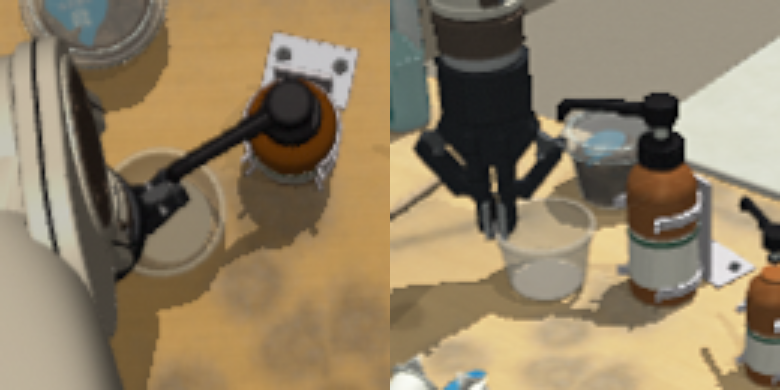

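The cup is on the table: 8 N reaction, rim centre about top px (219,221), nearly under the spout tip. I open a little, lift clear of the rim, and back away outward.

Request:
apply_moves:
  commands:
    - [0, 0, 0, 0]
    - [0, 0, 0, 0]
    - [0, 0, 0, 0]
    - [0, 0, 0, 0]
    - [0, 0, 0, 0]
  claw: 0.78

```text
clock: 16.02
eef_pos: [0.5505, 0.1251, 0.0672]
tool_rot: [-0.28, 0.96, -0.0, -0.0]
ft_force: [0.4, -0.1, 0.6]
grip_width: 0.0189
grasp_force: 0.0
```

Request:
apply_moves:
  commands:
    - [0, 0, -0.4, 0]
    - [0, 0, -0.5, 0]
    - [0, 0, -0.5, 0]
    - [0, 0, -0.5, 0]
    - [0, 0, 0, 0]

```text
clock: 16.43
eef_pos: [0.5445, 0.1297, 0.1043]
tool_rot: [-0.282, 0.959, 0.006, -0.005]
ft_force: [-2.6, -1.1, 0.6]
grip_width: 0.0187
grasp_force: 0.0
```

Request:
apply_moves:
  commands:
    - [0, 0.8, 0, 0]
    - [0, 1, 0, 0]
    - [0, 1, 0, 0]
    - [0, 1, 0, 0]
    - [0, 1, 0, 0]

```text
clock: 16.85
eef_pos: [0.4999, 0.2071, 0.1077]
tool_rot: [-0.28, 0.96, -0.0, 0.002]
ft_force: [-0.2, 0.7, -0.3]
grip_width: 0.0185
grasp_force: 0.0
```

Request:
apply_moves:
  commands:
    - [0, 0, -1, 0]
    - [0, 0, -1, 0]
    - [0, 0, -1, 0]
    - [0, 0, -1, 0]
    - [0, 0, -1, 0]
  claw: 1

```text
clock: 17.27
eef_pos: [0.4998, 0.2063, 0.2088]
tool_rot: [-0.28, 0.96, -0.0, 0.002]
ft_force: [0.1, 0.0, -0.5]
grip_width: 0.0002
grasp_force: 0.0
```

Request:
apply_moves:
  commands:
    - [0, 0, -1, 0]
    - [0, 0, -1, 0]
    - [0, 0, 0, 0]
    - [0, 0, 0, 0]
    - [0, 0, 0, 0]

```text
clock: 17.68
eef_pos: [0.4992, 0.2061, 0.2462]
tool_rot: [-0.28, 0.96, -0.0, 0.001]
ft_force: [1.0, -0.6, -1.0]
grip_width: 0.0
grasp_force: 0.0
```

```bash
python3 - <<'E'
from h import *
go(.6255,.0062,.24)
T=cam("top");S=cam("scene")
g=T["image"].max(2); m=(g<45).astype(np.uint8); m[:,:205]=0;m[:,285:]=0;m[:150]=0;m[215:]=0
n,l,st,ce=cv2.connectedComponentsWithStats(m); i=1+st[1:,4].argmax(); print(st[i])
ys,xs=np.where(l==i); k=xs.argsort()[:8]; t=onz(T,xs[k].mean(),ys[k].mean(),.1785); h=np.array([.6255,.0062])
print("tip px",xs[k].mean(),ys[k].mean(),"tip",t,"ang",np.arctan2(t[1]-h[1],t[0]-h[0]))
p=lambda c,u,v,s=130:cv2.resize(c['image'][v:v+s,u:u+s],(390,390))
cv2.imwrite('pics/a6.png',np.hstack([p(T,165,150,130),p(S,170,150,130)]))
E
```

```text
t 17.68 pos [0.4992 0.2061 0.2462] yaw 2.138 F [ 1.  -0.6 -1. ] w 0.0 g 0.0
units [  0.05 -11.82   0.32] roll None j [ 0.39  0.32  0.1   1.34 -0.   -0.18]
[222 176  50  37 387]
tip px 222.625 210.0 tip [0.57929737 0.0747039  0.1785    ] ang 2.1641698050261207
```

View pics/a6.png

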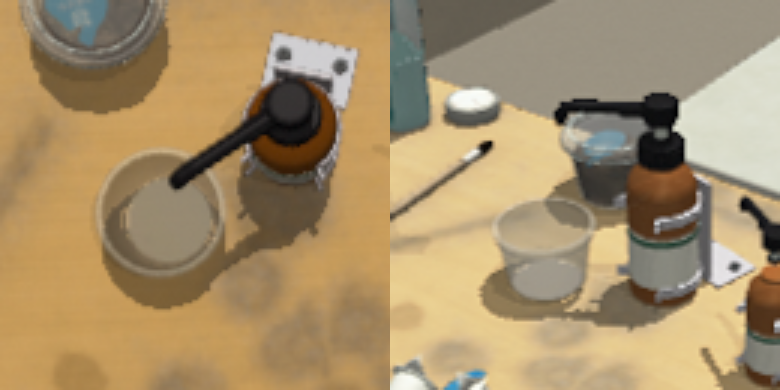

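The picture shows the cup standing with its rim centre at top px (218.5,221.3), and the spout tip over the rim at (223.5,210). I compute the offset.

```bash
python3 - <<'E'
from h import *
T=dict(np.load("top0.npz"));S=dict(np.load("scene0.npz"))
c=onz(T,218.5,221.3,.06); print("cup",c, "scene pred",proj(S,c),"meas",(170+545/3-130,150+220/3))
for a in(2.10,2.16):
    o=np.array([.6255,.0062])+.0815*np.array([np.cos(a),np.sin(a)]); print(o,np.hypot(*(c[:2]-o)))
E
```

```text
cup [0.57031171 0.09403487 0.06      ] scene pred [220.33878499 224.59629952] meas (221.66666666666663, 223.33333333333331)
[0.58435504 0.07655156] 0.02242500957894431
[0.58021052 0.07395775] 0.022384747780946068
```

```bash
python3 - <<'E'
from h import *
S=dict(np.load("scene0.npz"));T=dict(np.load("top0.npz"))
c=onz(S,221.7,223.3,.06);print("cup S",c)
for v in (120,123): o=onz(S,170+(562-390)/3,150+v/3,.161);print("outlet S",o,np.hypot(*(o-c)[:2]))
I=cam("top")["image"][190:255,190:245]
cv2.imwrite("x.png",I)
# foot interior disc: light grey floor of the cup
hsv=cv2.cvtColor(I,cv2.COLOR_BGR2HSV); m=((hsv[...,1]<75)&(hsv[...,2]>90)).astype(np.uint8)
n,l,st,ce=cv2.connectedComponentsWithStats(m)
for i in np.argsort(-st[1:,4])[:3]+1: print(st[i]+[190,190,0,0,0],ce[i]+190,onz(T,*(ce[i]+190),.002))
E
```

```text
cup S [0.57687202 0.09548247 0.06      ]
outlet S [0.58524905 0.0759614  0.161     ] 0.02124257139244039
outlet S [0.58157002 0.0725307  0.161     ] 0.02342765589950293
[200 210  40  32 665] [221.14736842 224.66315789] [0.56864555 0.0943404  0.002     ]
[235 208   4  10  14] [236.85714286 212.28571429] [0.595707   0.06135385 0.002     ]
[238 219   1   1   1] [238. 219.] [0.58124483 0.05858457 0.002     ]
```

Both views agree on a 21–23 mm offset, inside the 30 mm limit. I go over the head with closed fingers and test the press first.

Request:
apply_moves:
  commands:
    - [0, -0.78, 0, 0]
    - [0, -1, 0, 0]
    - [0, -1, 0, 0]
    - [0, -1, 0, 0]
    - [0, -1, 0, 0]

```text
clock: 18.25
eef_pos: [0.5505, 0.1247, 0.2446]
tool_rot: [-0.28, 0.96, 0.0, -0.001]
ft_force: [-0.1, 0.4, 1.5]
grip_width: -0.0
grasp_force: 0.0
```

Request:
apply_moves:
  commands:
    - [0, -1, 0, 0]
    - [0, -1, 0, 0]
    - [0, -1, 0, 0]
    - [0, -1, 0, 0]
    - [0, -1, 0, 0]

```text
clock: 18.67
eef_pos: [0.6043, 0.0403, 0.2445]
tool_rot: [-0.28, 0.96, 0.0, -0.001]
ft_force: [1.1, -0.4, 1.1]
grip_width: 0.0001
grasp_force: 0.0
```

Request:
apply_moves:
  commands:
    - [0, -1, 0, 0]
    - [0, -1, 0, 0]
    - [0, 0, 0, 0]
    - [0, 0, 0, 0]
    - [0, 0, 0, 0]

```text
clock: 19.08
eef_pos: [0.6252, 0.0078, 0.2448]
tool_rot: [-0.28, 0.96, 0.0, -0.001]
ft_force: [0.0, 1.1, -0.5]
grip_width: -0.0001
grasp_force: 0.0
```

```bash
python3 -c "
from h import *
go(.6255,.0062,.204)"
```

```text
t 19.08 pos [0.6252 0.0078 0.2448] yaw 2.138 F [ 0.   1.1 -0.5] w -0.0001 g 0.0
units [ 0.03 -0.08  2.04] roll None j [ 0.01  0.5   0.36  1.44  0.   -0.56]
```

Request:
apply_moves:
  commands:
    - [0, -0.08, 0.7, 0]
    - [0, 0, 0.7, 0]
    - [0, 0, 0.44, 0]
    - [0, 0, 0.2, 0]
    - [0, 0, 0, 0]

```text
clock: 19.5
eef_pos: [0.6259, 0.0072, 0.205]
tool_rot: [-0.281, 0.96, 0.0, -0.0]
ft_force: [-4.3, 0.5, 5.6]
grip_width: 0.0
grasp_force: 2.7
```

Request:
apply_moves:
  commands:
    - [0, 0, 0, 0]
    - [0, 0, 0, 0]
    - [0, 0, 0, 0]
    - [0, 0, 0, 0]
    - [0, 0, 0, 0]

```text
clock: 19.92
eef_pos: [0.626, 0.0071, 0.2063]
tool_rot: [-0.28, 0.96, 0.001, 0.0]
ft_force: [-4.1, 2.1, 4.3]
grip_width: 0.0002
grasp_force: 2.5
```

The head yields (2 mm at 4.3 N), so it is unlocked. I press fully down, hold, then read.

Request:
apply_moves:
  commands:
    - [0, 0, 0.3, 0]
    - [0, 0, 0.3, 0]
    - [0, 0, 0.3, 0]
    - [0, 0, 0, 0]
    - [0, 0, 0, 0]

```text
clock: 20.33
eef_pos: [0.6269, 0.007, 0.1949]
tool_rot: [-0.28, 0.96, -0.001, 0.004]
ft_force: [-12.1, 1.2, 30.3]
grip_width: -0.0003
grasp_force: 14.8
```

Request:
apply_moves:
  commands:
    - [0, 0, 0.1, 0]
    - [0, 0, 0.1, 0]
    - [0, 0, 0, 0]
    - [0, 0, 0, 0]
    - [0, 0, 0, 0]

```text
clock: 20.75
eef_pos: [0.627, 0.007, 0.1947]
tool_rot: [-0.28, 0.96, -0.001, 0.005]
ft_force: [-17.6, 2.2, 44.3]
grip_width: -0.0
grasp_force: 21.9
```

The head is at its stop: 13.8 mm down with the force rising to 44 N. I let it spring up and retreat.

Request:
apply_moves:
  commands:
    - [0, 0, -0.5, 0]
    - [0, 0, -0.5, 0]
    - [0, 0, -0.5, 0]
    - [0, 0, -0.5, 0]
    - [0, 0, -0.5, 0]

```text
clock: 21.17
eef_pos: [0.6267, 0.0061, 0.2333]
tool_rot: [-0.28, 0.96, -0.0, -0.0]
ft_force: [0.0, 0.3, 0.8]
grip_width: 0.0001
grasp_force: 0.0
```

Request:
apply_moves:
  commands:
    - [0, 0, -1, 0]
    - [0, 0, -1, 0]
    - [0, 0, -1, 0]
    - [0, 0, 0, 0]
    - [0, 0, 0, 0]

```text
clock: 21.58
eef_pos: [0.6276, 0.0061, 0.2939]
tool_rot: [-0.28, 0.96, -0.0, 0.001]
ft_force: [0.3, 0.1, -0.6]
grip_width: 0.0001
grasp_force: 0.0
```

Request:
apply_moves:
  commands:
    - [1, 0, 0, 0]
    - [1, 0, 0, 0]
    - [1, 0, 0, 0]
    - [1, 0, 0, 0]
    - [1, 0, 0, 0]

```text
clock: 22.0
eef_pos: [0.5409, -0.048, 0.2909]
tool_rot: [-0.28, 0.96, 0.001, -0.002]
ft_force: [1.2, -0.1, -0.5]
grip_width: 0.0002
grasp_force: 0.0
```

Request:
apply_moves:
  commands:
    - [1, 0, 0, 0]
    - [1, 0, 0, 0]
    - [1, 0, 0, 0]
    - [1, 0, 0, 0]
    - [0, 0, 0, 0]

```text
clock: 22.42
eef_pos: [0.4716, -0.0919, 0.2916]
tool_rot: [-0.279, 0.96, 0.001, -0.002]
ft_force: [-0.4, 0.2, -0.6]
grip_width: -0.0001
grasp_force: 0.0
```

Request:
apply_moves:
  commands:
    - [0, 0, 0, 0]
    - [0, 0, 0, 0]
    - [0, 0, 0, 0]
    - [0, 0, 0, 0]
    - [0, 0, 0, 0]

```text
clock: 22.83
eef_pos: [0.4754, -0.0902, 0.2925]
tool_rot: [-0.28, 0.96, 0.0, -0.0]
ft_force: [-1.0, -0.4, 0.7]
grip_width: 0.0001
grasp_force: 0.0
```

```bash
python3 - <<'E'
from h import *
go(.6255,.0062,.24)
T=cam("top");S=cam("scene")
p=lambda c,u,v,s=130:cv2.resize(c['image'][v:v+s,u:u+s],(390,390))
cv2.imwrite('pics/a7.png',np.hstack([p(T,165,150,130),p(S,170,150,130)]))
E
```

```text
t 22.83 pos [ 0.4754 -0.0902  0.2925] yaw 2.139 F [-1.  -0.4  0.7] w 0.0001 g 0.0
units [-8.92  0.02  2.62] roll None j [-0.19  0.2   0.05  1.42  0.   -0.76]
```

View pics/a7.png

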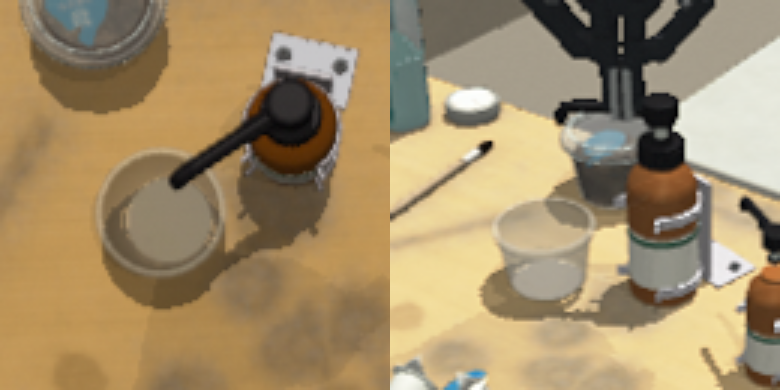

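The final picture shows the head up at scene px (260,186), the cup standing unmoved at top px (218.5,221), and the gripper clear of everything. I hand the job in.

```bash
python3 -c "
from h import *
print(bot.job_done())"
```

```text
the job is handed in; nothing more can be done
None
```

The pump head was unlocked, pressed to its stop (about 13.8 mm) with the cup standing about 22 mm from the outlet (limit 30 mm), and sprang back up. The arm is clear and the job is handed in, but no verdict was returned.

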